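# Load-test a battery on the desk tester, holding the sprung knob at its third step

## Robot

A 7-joint arm with a two-finger parallel gripper is mounted at the origin on a cart in front of the work surface, level with it; the furniture and walls round the work are solid. World frame = base frame: x ahead of the robot, y to its left, z up, the work surface at z = 0. Lengths are in mm, angles in rad, forces in N, time in s.
With the tool pointing down it reaches from about 400 to 875 mm from the base axis. Payload 4.4 kg.
Tool frame: the origin (TCP) lies on the centre line of the jaws, within the pads' length; the fingertips stand 25 mm ahead of it and the grasp point (between the pads) lies 6 mm ahead of it (ctrl.finger_overhang is the distance from the TCP to the fingertips, in mm); z points along the fingers, y is the line along which they close (so a half turn about z gives the same grasp; the last joint's range is limited). The gripper opens to 85 mm and grips with 20 to 120 N. Pads are 22 mm wide; open, the fingers measure 114 mm over their backs; the gripper's body (76 mm by 85 mm) begins 54 mm behind the grasp point. The pads swing forward as they close: fully open they stand 13 mm farther back than shut.
Start: joints at [1.182, 0.628, 0.038, 1.517, -0.027, 0.996, -0.02], TCP at [206.222, -616.433, 256.313] pointing down, gripper open.
Joint ranges: [-3.06, 3.06], [-0.37, 2.12], [-1.25, 1.32], [0.18, 2.47], [-1.1, 4.24], [0.23, 1.98], [-2.94, 2.94]. Speed limits (rad/s): [2.57, 2.57, 3.14, 3.14, 3.14, 3.14, 3.14].

## Interface

Orientations are given as [roll, pitch, yaw] about the fixed x, y, z axes, in that order (R = Rz(yaw) Ry(pitch) Rx(roll)).
In Python, from cell import ctrl gives the robot as it stands. The module is installed in compiled form; this text tells all that it offers.
- The arm moves only by the tool play_rows, never from a script. Its argument "targets" is a list of rows, each a list of 5 numbers: the closure, from 0 (fully open) to 1 (shut), then the shift along the tool's x, y, z in cm, then the turn about the tool's z in degrees. In form: [[gripper, dx, dy, dz, spin], ...]. A call has 1 to 10 rows; each row is the pose to reach, as a shift and turn from the pose commanded when the call began, along the tool's axes at that moment; what a row does not reach only later rows make up. A row lasts 1/10 s, in which the tool goes at most 50 mm and 8.59 degrees, less where a joint would pass 70% of its speed; a pose out of reach is approached as far as the arm can. A call with a gripper value outside its range is refused whole. The fingers move at their own pace and stop on an object; the grip force is fixed at half the most. Time passes only in rows, so rows that repeat a pose let the fingers close. It gives the time, the measured TCP pose, the force, the opening and the grip force at its end, in the units of the state.
- ctrl.read_state(): the state, without advancing time (a new reading comes with each control period).
- ctrl.get_image(name): name is "side" or "top" or "wrist"; returns (picture, depth): 480x640x3 uint8, red, green, blue; 480x640 float32, mm along the optical axis (not along the pixel's ray), 0 where there is no reading.
- ctrl.calibration(name): a dict with "vfov" (degrees; the focal length in pixels is half the picture's height over the tangent of half this angle, whatever the lens; pixels are square), "cx", "cy" (the principal point, pixels), "extrinsics" (4x4, takes a point from camera to world coordinates); the wrist camera has in their place "mount" (4x4, takes a point from camera to tool coordinates, whose origin is the TCP and whose axes are the flange's). Camera axes: x right, y down, z forward; pixel columns grow to the right and rows downward; lengths in mm; the calibration is good to about 2 mm. A picture is of the moment at which its call begins: read the wrist's pose just before it. calibration takes no time and is no camera call.
- ctrl.finish_job(): hands the job in; it is judged then, once.
Trained networks look in the newest picture that a camera, given by its name, has taken for a name from the list of things; names that differ only in an ending like _2 or _b are one class to them, and where a whole thing is asked for, a point or a joint stands for the part that bears it (a point fixed in the world has none). Each returns a list of dicts, best first, with "confidence" (0 to 1); they miss things now and then, are a little off and sometimes report something else, mostly with a low value. They report only what shows in the picture. A call takes as long as a camera call.
- ctrl.search_frame(camera, name): "bbox" ([left, top, right, bottom] in pixels, round what is visible of it).
- ctrl.trace(camera, name): "pixels" (480x640 bool, what is visible of it) and "bbox" ([left, top, right, bottom] in pixels, round what is visible of it).
The state is a dict: "clock": time; "qpos": joint angles; "qd": joint speeds; "tau": joint torques, N m; "eef_pos": TCP position; "tool_rot": TCP orientation; "force": force on the tool from outside, world axes, zero at the start; "torque": the same for the moment, N m; "width": finger opening in mm; "gripper_force": force on a finger pad.
Only numpy, scipy, OpenCV 4.12 (cv2) and the standard library are available. Lean on these libraries where they do the work, as an engineer would, in place of code of your own. Each camera call takes 0.05 s, during which the arm holds its last target. There are 200 camera calls.

## Task

Test the battery that lies in front of you, to the left of the battery tester: lay it fully home in the tester's bay with its nub at the flat contact and its flat end against the coil spring, and let go of it. Then turn the spring-return load knob clockwise from rest, past the first two clicks to the third (the load for a cell of this size; never on into the fourth), and hold it there for two seconds and on: the job ends with the hand still holding the knob at the third step against its spring. Leave the other things on the desk where they are.

Things in the scene. Friction and masses are not known exactly. Their poses are not given: they have to be found in the camera images.
- tester: desk battery tester, fixed: black shell 140 mm deep (x), 214 wide (y), metal face plate on top 36 mm above the desk. Origin: centre of its underside; x points to its back, y left, z up. Cell bay at left front, load knob at right front; along the back a meter hood 150 mm wide, sloping up from 22 mm behind the middle to 29 mm above the shell top. Its needle rises when a cell presses the coil.
- bay (a point): centre of the can when seated in the bay, 48 mm above the desk, 12 above the shell top; axes as the tester's. The cell lies along y, nub to -y (towards the knob), on cross ribs 16 to 21 mm either side of the middle. Guide posts there, 16 mm apart, opening out upwards to 22, end 4 mm above the cell's axis. Between them (32 mm) its sides are open to fingers, down to 3 mm above the shell top.
- bay_stop (a point): face of the two ribs at the bay's -y end that stop the can's shoulder, 24 mm from the bay point; a flat contact plate for the nub between them. Axes as the tester's. The ribs' tops slope, leading in a cell up to 2 mm too far to -y, and end 9 mm above the cell's axis; the end blocks behind rib and coil (31 mm and more from the middle) end 10 mm above it.
- coil (a joint): the coil-spring contact at the bay's +y end, a cone pointing to -y. Value: how far it is pushed back, m; 0 free, stop 0.0055, about 0.002 with a cell seated. Pushes 0.5 N plus 0.3 N per mm. Its sloped upper side gives way to a cell coming down from above up to 3 mm to +y of the bay point; once let go, the coil slides the cell to the stop ribs. Coming down 1 mm to +y of the bay point is best.
- cell_center (a point): the loose battery to test, lying on the desk: centre of its can, 7 mm above the desk. 14.5 mm thick, can 48.5 mm long (50 with nub), 23 g, black with a copper-coloured band at the nub (plus) end. Its y axis runs along the cell to the flat minus end; the nub is at -y. Does not roll.
- cell_nub (a point): tip of the cell's nub (plus end), 26 mm from the can's centre along the cell's -y; axes as the cell's
- cell: the same cell; origin under the middle of its length, axes as above
- load_knob (a joint): spring-return load knob. Value: turn from rest, rad, clockwise seen from above. Four click steps at 0.35, 0.70, 1.05, 1.40 (end stop 1.43), a hump half-way before each (0.175, 0.525, 0.875, 1.225). Let go, its spring turns it all the way back to 0. Holding takes 0.09 N m near rest, 0.15 at the third step, up to 0.05 more over a hump.
- knob_grip (a point): on the knob's vertical axis, 17 mm above the shell top, half-way up its grip bar: 11.5 mm thick, 47 mm long, from 7 to 28 mm above the shell top on a round skirt of 47 mm. x runs along the bar to the pointer end (white line) and turns with the knob; z up. At rest x lies 0.70 rad left of the tester's x (fixed). Raised dots of growing size on the face plate mark the steps, 20 degrees apart.
- cup: bystander: white coffee cup, 63x88x51 mm; origin at the centre of its underside
- ashtray: bystander: white square bowl (ashtray), 158x158x60 mm; origin at the centre of its underside
- matchbox: bystander: matchbox, 36x55x14 mm; origin at the centre of its underside
- eraser: bystander: pink eraser, 20x44x11 mm; origin at the centre of its underside
- letter_opener: bystander: letter opener, 220x24x9 mm; origin at the centre of its underside

How it is judged:
By the outcome, as a careful person would: the job done as asked, in the order asked, and still so for the second after the job is handed in, while the arm keeps its last pose, push and grip.
It also fails if it takes over 53 s, if anything falls off the work surface, if the arm or the gripper's body presses on something with over 40 N, if the wrist force passes 120 N, or if a joint passes its speed limit or range.

## Working session

There is one attempt and no reset: what is moved stays moved. The work goes in short steps, Python scripts to look and compute and a tool call to move; the robot and the scene stay as the last step left them, time stands still between calls to the robot, and variables do not carry over. Pictures are saved under pics/ and viewed, at most 10 in all, crops included, and the job is handed in when it is done.

Besides the shell and the picture viewer there is one more tool, called after "Call:" as name(argument=value, ...), one argument or row to a line, values as JSON. play_rows: Moves the arm, as the interface text tells. Its arguments: {"type":"object","properties":{"targets":{"type":"array"}},"required":["targets"]}

```bash
mkdir -p pics; cat > h.py <<'E'
import numpy as np, cv2
from cell import ctrl
from scipy.spatial.transform import Rotation as R
def cam(n, st=None):
    c=ctrl.calibration(n); f=240/np.tan(np.radians(c['vfov'])/2)
    if n=='wrist':
        st=st or ctrl.read_state(); T=np.eye(4); T[:3,:3]=R.from_euler('xyz',st['tool_rot']).as_matrix(); T[:3,3]=st['eef_pos']; E=T@np.array(c['mount'])
    else: E=np.array(c['extrinsics'])
    return f,c['cx'],c['cy'],E
def pts(C,u,v,d):
    f,cx,cy,E=C; u,v,d=map(np.asarray,(u,v,d))
    P=np.stack([(u-cx)/f*d,(v-cy)/f*d,d],-1); return P@E[:3,:3].T+E[:3,3]
def atz(C,u,v,z):
    f,cx,cy,E=C; r=E[:3,:3]@np.array([(u-cx)/f,(v-cy)/f,1]); return E[:3,3]+r*(z-E[2,3])/r[2]
def proj(C,p):
    f,cx,cy,E=C; q=E[:3,:3].T@(np.asarray(p)-E[:3,3]); return q[0]/q[2]*f+cx,q[1]/q[2]*f+cy
def save(n,im): cv2.imwrite('pics/'+n,cv2.cvtColor(im,cv2.COLOR_RGB2BGR))
E
python3 - <<'E'
from h import *
print(ctrl.read_state())
for n in ['top','side']:
    im,d=ctrl.get_image(n); save(n+'0.png',im); C=cam(n); print(n,C)
    for t in ['tester','cell','load_knob','coil','cell_nub','letter_opener','eraser']:
        for r in ctrl.trace(n,t)[:2]:
            v,u=np.nonzero(r['pixels']&(d>0)); P=pts(C,u,v,d[v,u])
            print(t,round(r['confidence'],2),r['bbox'],np.median(P,0).round(1) if len(u) else '')
E
```

```text
{'clock': 0.0, 'qpos': array([ 1.18217042,  0.62935233,  0.03842365,  1.51838878, -0.02699318,
        0.99629358, -0.01998634]), 'qd': array([ 5.78531544e-04, -1.82610636e-03,  1.38570686e-03, -9.79997378e-04,
       -9.73788385e-04, -9.27064364e-05,  2.08073029e-03]), 'tau': array([-7.08009293e-05, -5.63417208e+01,  1.22608244e+00, -1.93446493e+01,
        1.09443121e-02,  1.05067645e-02, -1.16480351e-05]), 'eef_pos': array([ 206.06015618, -615.85314607,  255.37804968]), 'tool_rot': array([-3.13966823e+00,  2.11248423e-05,  3.22857640e-01]), 'force': array([-0.1279111 ,  0.79519559,  0.17617045]), 'torque': array([-0.04823785,  0.0372832 , -0.00725506]), 'gripper_force': 0.0, 'width': 85.3967083643172}
top (np.float64(485.05722352192635), 311.98567408725376, 246.45702615103045, array([[ 1.25819602e-02, -9.98975626e-01,  4.34671580e-02,
         5.29318887e+02],
       [-9.99920376e-01, -1.25280072e-02,  1.51343228e-03,
         7.01652928e+00],
       [-9.67325095e-04, -4.34827390e-02, -9.99053710e-01,
         1.12800919e+03],
       [ 0.00000000e+00,  0.00000000e+00,  0.00000000e
[... 511 characters left out ...]
9.82632707e-02,  1.26332949e-01,
         3.98533673e+02],
       [-1.59995671e-01, -5.85464688e-01,  7.94753097e-01,
        -1.17476509e+03],
       [-4.13155784e-03, -8.04720715e-01, -5.93639201e-01,
         9.45674306e+02],
       [ 0.00000000e+00,  0.00000000e+00,  0.00000000e+00,
         1.00000000e+00]]))
tester 0.63 [243.7, 229.1, 315.2, 302.7] [498.7 -26.7  38.6]
load_knob 0.54 [259.4, 261.9, 279.4, 280.6] [475.7 -61.4  50.2]
cell_nub 0.56 [244.4, 211.8, 262.6, 218.5] [457.2 254.1  12.6]
letter_opener 0.68 [334.6, 220.5, 402.4, 253.0] [749.2 131.5   5.3]
letter_opener 0.41 [243.7, 230.8, 313.8, 300.3] [498.8 -27.2  38.6]
eraser 0.44 [294.2, 187.0, 309.8, 196.1] [617.2 363.8  11.5]
```

```bash
python3 - <<'E'
from h import *
im=cv2.imread('pics/top0.png'); cv2.imwrite('pics/topc.png',cv2.resize(im[130:330,130:390],None,fx=3,fy=3,interpolation=cv2.INTER_CUBIC))
E
```

```text
(no output)
```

View pics/topc.png

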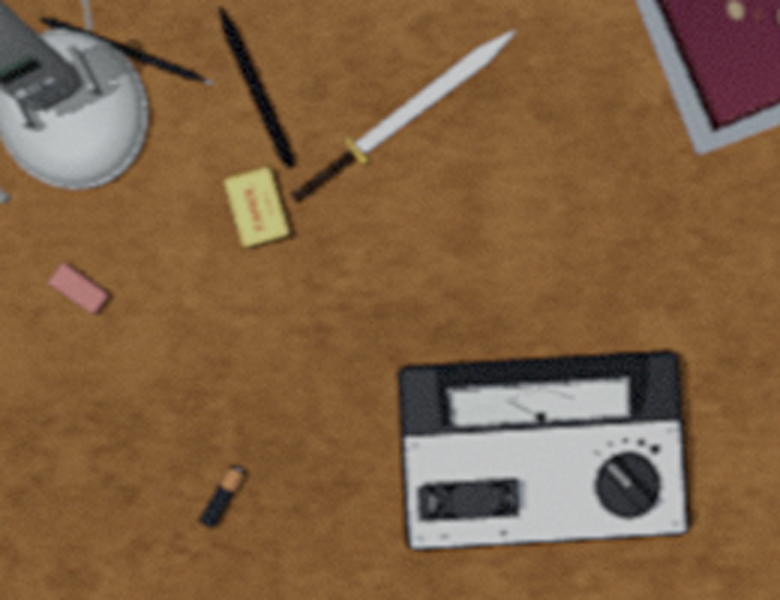

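The top view shows the cell at crop (225,496), nub pointing up and to the right. The tester is at (545,450), yawed about +3°, with the bay at (470,500) and the knob at (628,484). I'll move over towards the cell by way of a point in front of the tester.

Call:
play_rows(
  targets=[
    [0,34.7,-27,0,-70],
    [0,34.7,-27,0,-70],
    [0,34.7,-27,0,-70],
    [0,34.7,-27,0,-70],
    [0,34.7,-27,0,-70],
    [0,34.7,-27,0,-70],
    [0,34.7,-27,0,-70],
    [0,34.7,-27,0,-70],
    [0,34.7,-27,0,-70],
    [0,34.7,-27,0,-70],
  ],
)

```text
clock: 1.8
eef_pos: [453.6, -244.1, 256.9]
tool_rot: [3.138, -0.003, 1.555]
force: [0.1, -0.3, -0.2]
width: 85.4
gripper_force: 0.0
```

```bash
cat >> h.py <<'E'
def plan(cmd,tgt):
    "cmd,tgt: x,y,z(mm),yaw(deg) -> row shifts cm, deg"
    a=np.radians(cmd[3]); d=np.array(tgt[:3],float)-cmd[:3]
    s=(cmd[3]-tgt[3]+180)%360-180
    return [round(float(x),2) for x in ((d[0]*np.cos(a)+d[1]*np.sin(a))/10,(d[0]*np.sin(a)-d[1]*np.cos(a))/10,-d[2]/10,s)]
E
python3 - <<'E'
from h import *
s=ctrl.read_state(); print(s['clock'],s['eef_pos'],np.degrees(s['tool_rot']),s['qpos'],s['qd'].round(2))
E
```

```text
1.8 [ 453.61156256 -244.14122401  256.93947371] [ 1.79790963e+02 -1.68410883e-01  8.90990359e+01] [ 0.67548279  0.45006961 -0.33275088  1.88399085  0.18729457  0.83561481
  0.23196926] [ 0.07 -0.    0.09  0.    0.04  0.02  0.04]
```

Call:
play_rows(
  targets=[
    [0,26,0,0,0],
    [0,26,0,0,0],
    [0,26,0,0,0],
    [0,26,0,0,0],
    [0,26,0,0,0],
    [0,26,0,0,0],
    [0,26,0,0,0],
    [0,26,0,0,0],
  ],
)

```text
clock: 2.6
eef_pos: [456.5, 7.8, 256.3]
tool_rot: [-3.141, 0.001, 1.543]
force: [0.5, -0.7, -0.3]
width: 85.5
gripper_force: 0.0
```

```bash
python3 - <<'E'
from h import *
s=ctrl.read_state(); print(s['clock'],s['eef_pos'],np.degrees(s['tool_rot']),s['qd'].round(2))
C=cam('wrist',s); im,d=ctrl.get_image('wrist'); save('w1.png',im); np.savez('w1.npz',im=im,d=d,E=C[3]); print(C)
for t in ['tester','load_knob','coil','cell_nub','bay','bay_stop']:
    for r in ctrl.trace('wrist',t)[:2]:
        v,u=np.nonzero(r['pixels']&(d>0)); P=pts(C,u,v,d[v,u])
        print(t,round(r['confidence'],2),r['bbox'],np.median(P,0).round(1) if len(u) else '')
E
```

```text
2.6 [456.45998879   7.80729274 256.25220753] [-1.79984594e+02  7.44910823e-02  8.83866002e+01] [ 0.02  0.    0.01  0.   -0.   -0.   -0.  ]
(np.float64(390.67203167951635), 321.3558505225472, 237.2248535278911, array([[ 9.99616626e-01, -2.66479043e-02, -7.51603305e-03,
         4.58371848e+02],
       [-2.76872296e-02, -9.63416247e-01, -2.66575603e-01,
         7.43994502e+01],
       [-1.37387203e-04,  2.66681503e-01, -9.63784705e-01,
         3.73851627e+02],
       [ 0.00000000e+00,  0.00000000e+00,  0.00000000e+00,
         1.00000000e+00]]))
tester 0.59 [280.1, 71.4, 456.6, 318.0] [502.3  24.4  37.4]
load_knob 0.85 [314.3, 248.3, 370.5, 306.9] [473.7 -50.6  44. ]
bay 0.64 [279.9, 68.3, 455.9, 317.7] [502.2  24.5  37.4]
bay 0.44 [621.7, 0.0, 639.3, 35.1] [722.3 160.2   7.4]
bay_stop 0.72 [282.3, 67.3, 458.6, 317.7] [502.2  24.5  37.4]
bay_stop 0.36 [319.2, 252.6, 369.9, 301.9] [473.6 -50.1  44.1]
```

View pics/w1.png

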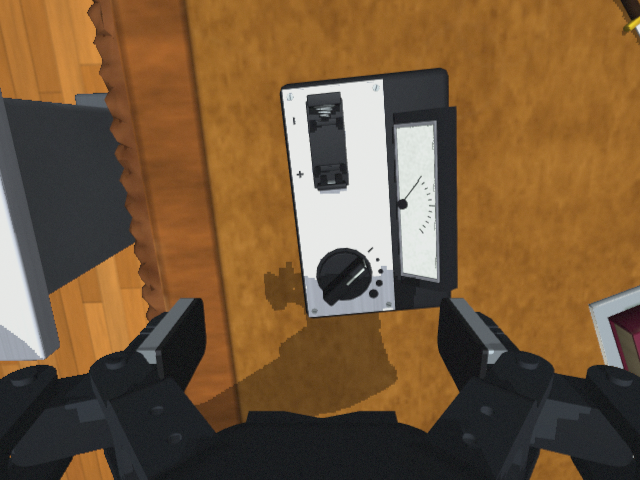

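```bash
python3 - <<'E'
from h import *
z=np.load('w1.npz'); im,d=z['im'],z['d']; C=cam('wrist'); C=C[:3]+(z['E'],)
V,U=np.mgrid[:480,:640]; P=pts(C,U,V,d)
m=(im.min(2)>140)&(abs(P[...,2]-37)<4)&(U>275)&(U<400)&(V<330)&(V>60)
m=cv2.morphologyEx(m.astype(np.uint8),cv2.MORPH_CLOSE,np.ones((9,9)))
c=max(cv2.findContours(m,0,2)[0],key=cv2.contourArea); 
Q=np.array([atz(C,u,v,36)[:2] for u,v in c[:,0]]).astype(np.float32)
print(cv2.minAreaRect(Q),cv2.boxPoints(cv2.minAreaRect(Q)))
# shell outer: all points z>25 
m2=(P[...,2]>28)&(d>0)&(V<322)&(U>270)&(U<465)&(V>60)
c=max(cv2.findContours(m2.astype(np.uint8),0,2)[0],key=cv2.contourArea)
p2=P[m2][:,:2].astype(np.float32); r=cv2.minAreaRect(p2); print('shell',r)
for uv in [(308,95),(343,93),(347,188),(313,192)]: print(uv,atz(C,*uv,42))
# bay heights
for v in range(95,195,8): print(v,P[v,328].round(0))
E
```

```text
((475.00537109375, 7.54791259765625), (81.90557861328125, 204.39207458496094), 4.098593235015869) [[426.85306 106.55557]
 [441.46158 -97.31378]
 [523.1577  -91.45975]
 [508.54916 112.40961]]
shell ((500.5082092285156, 10.012855529785156), (139.32493591308594, 212.6321258544922), 4.051627159118652)
(308, 95) [448.36543766 101.02111534  42.        ]
(343, 93) [476.39854479 101.75249326  42.        ]
(347, 188) [478.81989469  25.48917493  42.        ]
(313, 192) [449.7602391   22.86720486  42.        ]
95 [464.  99.  58.]
103 [464.  93.  59.]
111 [464.  88.  39.]
119 [464.  82.  42.]
127 [464.  76.  40.]
135 [464.  70.  39.]
143 [464.  63.  38.]
151 [463.  57.  38.]
159 [463.  50.  39.]
167 [463.  44.  42.]
175 [463.  37.  38.]
183 [463.  32.  54.]
191 [463.  23.  36.]
```

The wrist view shows the tester squarely: bay at (328,140), coil at the top and + stop at the bottom, knob at (345,275) with its pointer up and to the right. The tester's yaw is about 4.1°. Next is a close view of the bay.

Call:
play_rows(
  targets=[
    [0,4.7,0.5,3,-5.6],
    [0,5.3,0.5,8.6,-5.6],
    [0,5.3,0.5,8.6,-5.6],
    [0,5.3,0.5,8.6,-5.6],
  ],
)

```text
clock: 3.35
eef_pos: [461.6, 61.9, 169.1]
tool_rot: [-3.137, 0.001, 1.643]
force: [0.5, -0.4, 0.4]
width: 85.3
gripper_force: 0.0
```

```bash
python3 - <<'E'
from h import *
s=ctrl.read_state(); print(s['clock'],s['eef_pos'],np.degrees(s['tool_rot']),s['qd'].round(2))
C=cam('wrist',s); im,d=ctrl.get_image('wrist'); np.savez('w2.npz',im=im,d=d,E=C[3])
c=im[100:400,170:470]; save('w2.png',cv2.resize(c,None,fx=2,fy=2,interpolation=cv2.INTER_CUBIC))
V,U=np.mgrid[:480,:640]; P=pts(C,U,V,d)
u0,v0=map(int,proj(C,(463,62,45))); print(u0,v0)
# height profile along bay axis
for k in range(-90,91,5):
    u,v=int(u0-.0*k),v0+k
    if 0<=v<480: print(v, P[v,u].round(1), P[v,u-16,2].round(0),P[v,u+16,2].round(0))
E
```

```text
3.35 [461.57348105  61.85234833 169.10101493] [-1.79738482e+02  5.07971053e-02  9.41112566e+01] [ 0.03 -0.05 -0.01 -0.03 -0.01  0.02  0.01]
324 236
146 [458.7 116.8   0. ] 0.0 -0.0
151 [ 4.590e+02  1.133e+02 -3.000e-01] -0.0 -1.0
156 [459.  111.9  32.6] 33.0 32.0
161 [459.2 108.9  34.3] 36.0 36.0
166 [459.4 106.1  37.9] 38.0 37.0
171 [459.7 102.7  34.8] 37.0 38.0
176 [459.8 100.9  46.8] 46.0 48.0
181 [459.9  99.3  57.7] 58.0 58.0
186 [460.1  96.4  58. ] 58.0 59.0
191 [460.3  93.5  58.2] 58.0 58.0
196 [460.6  90.1  55.6] 38.0 39.0
201 [461.1  83.9  38. ] 37.0 38.0
206 [461.3  81.4  41.6] 48.0 46.0
211 [461.5  78.2  41.9] 50.0 50.0
216 [461.8  74.1  38.1] 40.0 39.0
221 [462.1  70.8  38. ] 39.0 38.0
226 [462.3  67.6  38.6] 39.0 39.0
231 [462.6  64.   37.8] 37.0 38.0
236 [462.8  60.8  38.7] 38.0 37.0
241 [463.   57.4  38.6] 39.0 39.0
246 [463.3  54.2  39.4] 39.0 38.0
251 [463.6  50.4  38.2] 39.0 39.0
256 [463.8  46.7  37.8] 38.0 39.0
261 [464.   44.3  41.1] 45.0 47.0
266 [464.4  39.4  37.1] 51.0 51.0
271 [464.6  36.2  38.2] 52.0 51.0
276 [464.9  32.8  38.8] 38.0 38.0
281 [464.9  32.   45.6] 44.0 43.0
286 [465.   31.3  52.5] 53.0 52.0
291 [465.   30.4  58.5] 58.0 58.0
296 [466.1  16.5  34.9] 36.0 37.0
301 [466.3  13.9  37.4] 37.0 36.0
306 [466.6   9.8  36.6] 36.0 37.0
311 [466.9   5.7  36.2] 38.0 37.0
316 [467.2   2.1  36.7] 37.0 36.0
321 [467.5  -2.2  35.7] 36.0 36.0
326 [467.7  -5.6  36.7] 37.0 37.0
```

View pics/w2.png

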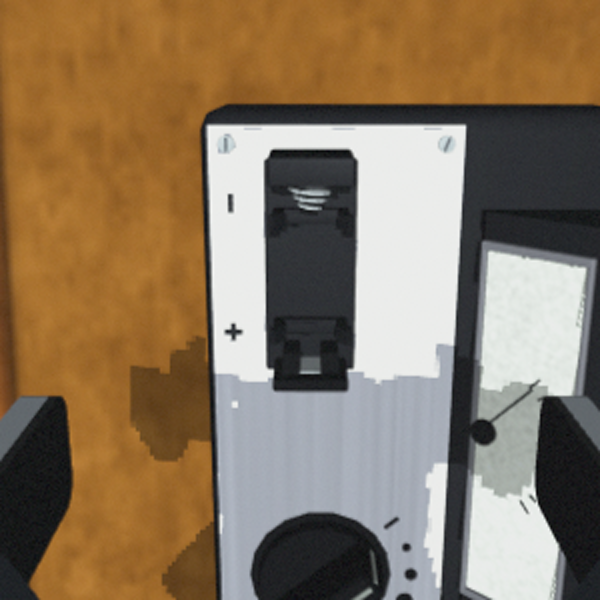

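```bash
python3 - <<'E'
from h import *
z=np.load('w2.npz'); im,d=z['im'],z['d']; C=cam('wrist')[:3]+(z['E'],)
V,U=np.mgrid[:480,:640]; P=pts(C,U,V,d)
a=np.radians(4.08); T=np.array([463,60.]); ex=np.array([np.cos(a),np.sin(a)]); ey=np.array([-np.sin(a),np.cos(a)])
q=P[...,:2]-T; X=q@ex; Y=q@ey; Z=P[...,2]
m=(abs(X)<25)&(abs(Y)<50)&(d>0)
# height map: max z grid 1.5mm
G=np.full((70,28),0.)
for x,y,zz in zip(X[m],Y[m],Z[m]):
    i,j=int((50-y)/1.5),int((x+21)/1.5)
    if 0<=i<70 and 0<=j<28: G[i,j]=max(G[i,j],zz)
for i in range(70): print('%5.1f'%(50-1.5*i),' '.join('%2d'%(g) if g>40 else ' .' for g in G[i]))
print([(-21+1.5*j) for j in range(28)])
E
```

```text
50.0  .  .  .  .  .  .  .  .  .  .  .  .  .  .  .  .  .  .  .  .  .  .  .  .  .  .  .  .
 48.5  .  .  .  .  .  .  .  .  .  .  .  .  .  .  .  .  .  .  .  .  .  .  .  .  .  .  .  .
 47.0  .  .  .  .  .  .  .  .  .  .  .  .  .  .  .  .  .  .  .  .  .  .  .  .  .  .  .  .
 45.5  .  .  .  .  .  .  .  .  .  .  .  .  .  .  .  .  .  .  .  .  .  .  .  .  .  .  .  .
 44.0  .  .  .  .  .  .  .  .  .  .  .  .  .  .  .  .  .  .  .  .  .  .  .  .  .  .  .  .
 42.5  .  .  .  .  .  . 58 57 57 58 58 58 53 52 58 57 57 57 57 58 57 56 56  .  .  .  .  .
 41.0  .  .  .  .  . 58 57 59 57 59 58 58 58 59 58 58 59 59 58 58 58 58 59  .  .  .  .  .
 39.5  .  .  .  .  . 57 58 58 59 59 58 59 58 59 58 58 58 58 58 59 59 58 58  .  .  .  .  .
 38.0  .  .  .  .  . 57 58 58 58 59 58 59 59 59 59 58 58 58 59 58 59 58 58  .  .  .  .  .
 36.5  .  .  .  .  . 58 58 59 58 59 58 59 58 59 58 59 59 58 58 58 59 60 58  .  .  .  .  .
 35.0  .  .  .  .  . 58 59 58 58 59 59 58 58 59 58 58 59 58 59 58 59 58 58  .  .  .  .  .
 33.5  .  .  .  .  . 58 58 58 59 58 59 57 58 58 58 58 58 58 58 58 58 58 58  .  .  .  .  .
 32.0  .  .  .  .  . 
[... 4811 characters left out ...]
 .  .  .  .  .  .  .  .  .  .  .  .  .  .  .  .  .  .  .  .  .  .  .  .  .  .  .
-47.5  .  .  .  .  .  .  .  .  .  .  .  .  .  .  .  .  .  .  .  .  .  .  .  .  .  .  .  .
-49.0  .  .  .  .  .  .  .  .  .  .  .  .  .  .  .  .  .  .  .  .  .  .  .  .  .  .  .  .
-50.5  .  .  .  .  .  .  .  .  .  .  .  .  .  .  .  .  .  .  .  .  .  .  .  .  .  .  .  .
-52.0  .  .  .  .  .  .  .  .  .  .  .  .  .  .  .  .  .  .  .  .  .  .  .  .  .  .  .  .
-53.5  .  .  .  .  .  .  .  .  .  .  .  .  .  .  .  .  .  .  .  .  .  .  .  .  .  .  .  .
[-21.0, -19.5, -18.0, -16.5, -15.0, -13.5, -12.0, -10.5, -9.0, -7.5, -6.0, -4.5, -3.0, -1.5, 0.0, 1.5, 3.0, 4.5, 6.0, 7.5, 9.0, 10.5, 12.0, 13.5, 15.0, 16.5, 18.0, 19.5]
```

The close view shows the bay with the coil at crop (310,195) and the + contact at (312,365). It sits at about (462.9, 62.0) with yaw 4.08°. Now the cell.

Call:
play_rows(
  targets=[
    [0,19.4,1.4,1,-57.6],
    [0,19.4,1.4,1,-57.6],
    [0,19.4,1.4,1,-57.6],
    [0,19.4,1.4,1,-57.6],
    [0,19.4,1.4,1,-57.6],
    [0,19.4,1.4,1,-57.6],
    [0,19.4,1.4,1,-57.6],
    [0,19.4,1.4,1,-57.6],
  ],
)

```text
clock: 4.2
eef_pos: [464.7, 256.0, 162.2]
tool_rot: [3.14, 0.003, 2.645]
force: [0.8, -0.3, 0.5]
width: 85.8
gripper_force: 0.0
```

```bash
python3 - <<'E'
from h import *
s=ctrl.read_state(); print(s['clock'],s['eef_pos'],np.degrees(s['tool_rot']),s['qd'].round(2))
C=cam('wrist',s); im,d=ctrl.get_image('wrist'); np.savez('w3.npz',im=im,d=d,E=C[3])
save('w3.png',im)
for r in ctrl.trace('wrist','cell')[:2]:
    v,u=np.nonzero(r['pixels']); print(r['confidence'],r['bbox'])
    Q=np.array([atz(C,a,b,9)[:2] for a,b in zip(u,v)]).astype(np.float32)
    rc=cv2.minAreaRect(Q); print(rc)
for r in ctrl.search_frame('wrist','cell_nub')[:2]: print(r)
E
```

```text
4.2 [464.68093981 256.03963871 162.23794951] [1.79893431e+02 1.44838274e-01 1.51565524e+02] [-0.02 -0.    0.02  0.01 -0.02 -0.02 -0.08]
0.75 [307.5, 185.2, 329.6, 256.4]
((461.12847900390625, 255.3695831298828), (14.717795372009277, 50.43299102783203), 61.53434371948242)
{'bbox': [307.9, 187.2, 328.5, 258.1], 'confidence': 0.82}
```

View pics/w3.png

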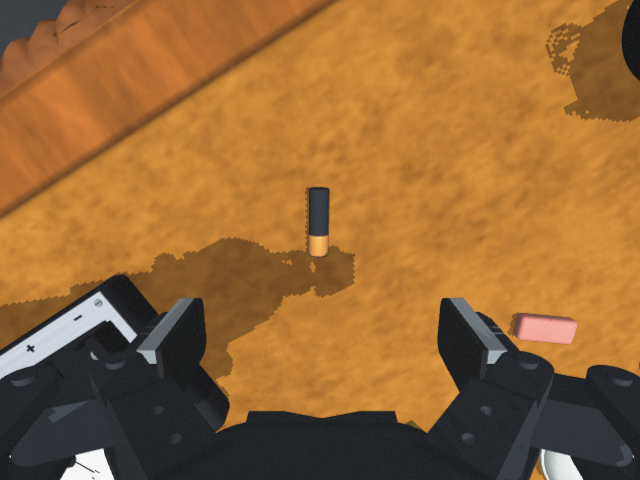

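Cell in view at (318,221), vertical in the image, copper/nub end at the bottom (tool −x) – the right orientation.

```bash
python3 - <<'E'
from h import *
print(ctrl.finger_overhang)
for i in range(3):
    s=ctrl.read_state(); C=cam('wrist',s); im,d=ctrl.get_image('wrist')
    r=ctrl.trace('wrist','cell')[0]; v,u=np.nonzero(r['pixels'])
    Q=np.array([atz(C,a,b,9)[:2] for a,b in zip(u,v)]).astype(np.float32)
    print(s['clock'],s['eef_pos'].round(1),np.degrees(s['tool_rot']).round(2),cv2.minAreaRect(Q))
print(plan((462.9,257,160.3,151.7),(460.5,255.7,27.5,151.5)))
E
```

```text
25.0
4.35 [464.  256.3 161.5] [1.7994e+02 1.0000e-01 1.5147e+02] ((461.4345703125, 254.95669555664062), (14.9155855178833, 50.51704025268555), 60.96904754638672)
4.45 [463.5 256.6 161. ] [1.7997e+02 7.0000e-02 1.5157e+02] ((461.5278625488281, 255.26991271972656), (14.219419479370117, 50.47559356689453), 61.108497619628906)
4.55 [463.2 256.8 160.7] [1.7999e+02 4.0000e-02 1.5163e+02] ((461.4713439941406, 255.48983764648438), (14.593557357788086, 51.150325775146484), 61.17243194580078)
[0.15, -0.23, 13.28, 0.2]
```

Call:
play_rows(
  targets=[
    [0.5,0.1,-0.2,4.5,0.5],
    [0.5,0.1,-0.2,9,0.5],
    [0.5,0.1,-0.2,11.5,0.5],
    [0.5,0.1,-0.2,13.2,0.5],
    [0.5,0.1,-0.2,13.2,0.5],
    [0.5,0.1,-0.2,13.2,0.5],
    [0.5,0.1,-0.2,13.2,0.5],
  ],
)

```text
clock: 5.35
eef_pos: [461.8, 256.3, 29.4]
tool_rot: [3.14, 0.001, 2.639]
force: [-0.0, 0.2, -0.2]
width: 42.7
gripper_force: 0.0
```

Call:
play_rows(
  targets=[
    [1,0,0,0,0],
    [1,0,0,0,0],
    [1,0,0,0,0],
    [1,0,0,0,0],
    [1,0,0,0,0],
    [1,0,0,0,0],
    [1,0,0,0,0],
    [1,0,0,0,0],
  ],
)

```text
clock: 6.15
eef_pos: [461.8, 255.9, 29.5]
tool_rot: [3.14, 0.001, 2.639]
force: [0.6, -1.2, 6.7]
width: 12.2
gripper_force: 59.2
```

```bash
python3 - <<'E'
from h import *
im,d=ctrl.get_image('wrist'); s=ctrl.read_state(); print(s['eef_pos'],s['force'],s['width'])
save('w4.png',cv2.resize(im[200:480,200:440],None,fx=2.5,fy=2.1))
E
```

```text
[461.77788887 255.8828378   29.42721373] [0.02804759 0.06446358 5.97457245] 12.691060510401025
```

View pics/w4.png

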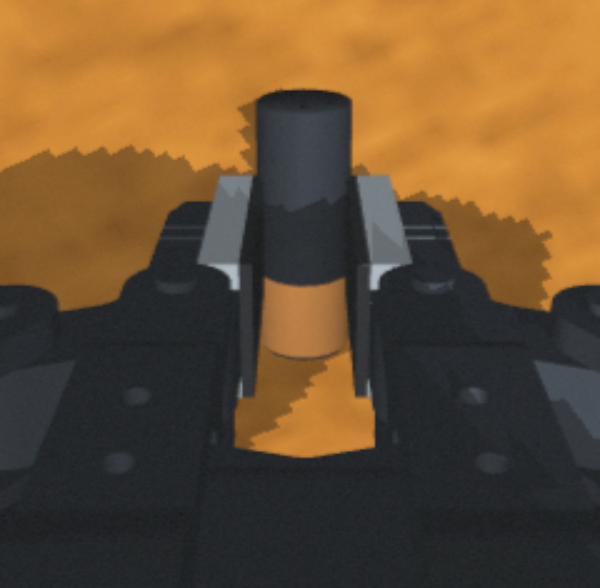

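The cell is firmly gripped, flat end at (305,100) and copper end at (303,320), centred between the pads. Lift and carry it over the bay.

Call:
play_rows(
  targets=[
    [1,0,0,-4,0],
    [1,0,0,-9,0],
    [1,-2,-3.5,-12,8],
    [1,-9.44,-16.8,-12,57.1],
    [1,-9.44,-16.8,-12,57.1],
    [1,-9.44,-16.8,-12,57.1],
    [1,-9.44,-16.8,-12,57.1],
    [1,-9.44,-16.8,-12,57.1],
    [1,-9.44,-16.8,-12,57.1],
    [1,-9.44,-16.8,-12,57.1],
  ],
)

```text
clock: 7.2
eef_pos: [463.1, 62.8, 148.8]
tool_rot: [3.141, 0.0, 1.642]
force: [-0.3, 0.5, -1.0]
width: 12.5
gripper_force: 58.7
```

Call:
play_rows(
  targets=[
    [1,0,0,0,0],
    [1,0,0,2.0,0],
    [1,0,0,2.8,0],
    [1,0,0,2.8,0],
    [1,0,0,2.8,0],
    [1,0,0,2.8,0],
    [1,0,0,2.8,0],
  ],
)

```text
clock: 7.9
eef_pos: [463.3, 63.0, 120.8]
tool_rot: [3.141, -0.0, 1.642]
force: [0.3, -0.5, 0.0]
width: 12.6
gripper_force: 58.7
```

```bash
python3 - <<'E'
from h import *
s=ctrl.read_state(); print(s['clock'],s['eef_pos'],np.degrees(s['tool_rot']),s['qd'].round(2),s['width'],s['force'])
C=cam('wrist',s); im,d=ctrl.get_image('wrist'); np.savez('w5.npz',im=im,d=d,E=C[3])
r=ctrl.trace('wrist','cell')
for q in r[:1]:print(q['bbox'],q['confidence'])
save('w5.png',cv2.resize(im[120:480,180:480],None,fx=2,fy=1.66,interpolation=cv2.INTER_CUBIC))
print(proj(C,(462.9,62,38)))
E
```

```text
7.9 [463.29612452  63.02634438 120.80500686] [ 1.79943529e+02 -5.56223347e-03  9.41033364e+01] [-0. -0.  0.  0.  0. -0. -0.] 12.594592658440593 [ 0.26852884 -0.45860541  0.04630323]
[302.7, 241.3, 339.8, 371.5] 0.73
(np.float64(320.3632616977249), np.float64(259.1144260008965))
```

View pics/w5.png

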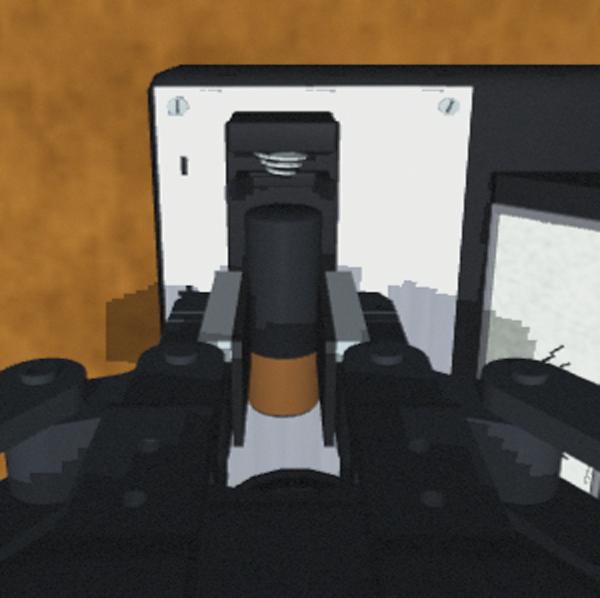

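```bash
python3 - <<'E'
from h import *
z=np.load('w5.npz'); im,d=z['im'],z['d']; C=cam('wrist')[:3]+(z['E'],)
V,U=np.mgrid[:480,:640]; P=pts(C,U,V,d)
a=np.radians(4.08); q=P[...,:2]-np.array([462.86,62.]); X=q@np.array([np.cos(a),np.sin(a)]); Y=q@np.array([-np.sin(a),np.cos(a)]); Z=P[...,2]
for v in range(236,262,2): print(v,X[v,322].round(1),Y[v,322].round(1),Z[v,322].round(1))
for v in (255,275,295,310,340,360):
    r=slice(295,350); m=Z[v,r]>85; print(v,Y[v,322].round(1),'topz',Z[v,318:327].mean().round(1),'X',X[v,r][m].round(1)[[0,-1]] if m.any() else '',Z[v,r][m].round(0)[[0,-1]])
m=(abs(Z-58)<1.5)&(abs(X)<25)&(Y>28)&(Y<50); print('coil block',X[m].min(),X[m].max(),Y[m].min(),Y[m].max(),np.percentile(X[m],[2,98]),np.percentile(Y[m],[2,98]))
E
```

```text
236 0.9 13.2 39.0
238 0.9 12.0 38.5
240 0.9 11.1 39.3
242 0.9 9.8 38.6
244 0.7 25.0 94.2
246 0.7 25.5 98.5
248 0.7 25.3 100.4
250 0.7 24.8 101.1
252 0.7 25.2 105.0
254 0.7 24.8 106.0
256 0.7 23.8 105.2
258 0.7 23.3 106.0
260 0.7 22.3 105.3
255 24.5 topz 105.8 X [-6.3  7.3] [101. 102.]
275 17.0 topz 105.8 X [-6.4  7.5] [101. 100.]
295 8.9 topz 105.7 X [-8.8 10.3] [111. 110.]
310 3.0 topz 105.9 X [-8.1  9.5] [123. 122.]
340 -9.2 topz 106.2 X [-7.4  8.7] [134. 135.]
360 -17.8 topz 106.2 X [-7.3  8.3] [137. 140.]
coil block -12.405193879427728 13.112821594691313 29.854593686169274 39.19751884188803 [-11.85014823  12.58499919] [30.45584388 38.98892316]
```

Flat end at crop (284,207). The cell sits at Y≈+1 mm, X≈+0.5 mm relative to the bay and is level. Lower it.

Call:
play_rows(
  targets=[
    [1,0,0,1.5,0],
    [1,0,0,3,0],
    [1,0,0,3.5,0],
    [1,0,0,3.9,0],
    [1,0,0,4.2,0],
    [1,0,0,4.5,0],
    [1,0,0,4.7,0],
    [1,0,0,4.9,0],
    [1,0,0,5.0,0],
    [1,0,0,5.0,0],
  ],
)

```text
clock: 9.0
eef_pos: [463.0, 62.9, 70.4]
tool_rot: [3.141, 0.0, 1.642]
force: [-1.0, -2.3, 1.3]
width: 12.5
gripper_force: 58.9
```

Call:
play_rows(
  targets=[
    [1,0,0,0.1,0],
    [1,0,0,0.1,0],
    [1,0,0,0.1,0],
    [1,0,0,0.1,0],
  ],
)

```text
clock: 9.4
eef_pos: [463.0, 62.9, 70.3]
tool_rot: [3.141, 0.001, 1.642]
force: [-1.4, -1.6, 12.8]
width: 13.0
gripper_force: 60.4
```

Call:
play_rows(
  targets=[
    [0.7,0,0,-0.1,0],
    [0.65,0,0,-0.1,0],
    [0.65,0,0,-0.1,0],
    [0.65,0,0,-0.1,0],
    [0.65,0,0,-0.1,0],
  ],
)

```text
clock: 9.9
eef_pos: [462.9, 63.1, 70.2]
tool_rot: [-3.141, -0.0, 1.642]
force: [-0.5, 0.8, -0.4]
width: 29.9
gripper_force: 0.0
```

Call:
play_rows(
  targets=[
    [0.65,0,0,-1,0],
    [0.65,0,0,-3,0],
    [0.65,0,0,-7,0],
    [0.5,0,0,-9,0],
    [0.5,-2,0,-9.5,0],
    [0.5,-2,0,-9.5,0],
    [0.5,-2,0,-9.5,0],
    [0.5,-2,0,-9.5,0],
  ],
)

```text
clock: 10.7
eef_pos: [464.0, 43.7, 165.1]
tool_rot: [-3.141, -0.001, 1.643]
force: [0.1, 0.6, -0.7]
width: 42.5
gripper_force: 0.0
```

```bash
python3 - <<'E'
from h import *
s=ctrl.read_state(); print(s['clock'],s['eef_pos'],np.degrees(s['tool_rot']),s['qd'].round(2),s['width'],s['force'])
C=cam('wrist',s); im,d=ctrl.get_image('wrist'); np.savez('w6.npz',im=im,d=d,E=C[3])
save('w6.png',im)
V,U=np.mgrid[:480,:640]; P=pts(C,U,V,d)
a=np.radians(4.08); q=P[...,:2]-np.array([462.86,62.]); X=q@np.array([np.cos(a),np.sin(a)]); Y=q@np.array([-np.sin(a),np.cos(a)]); Z=P[...,2]
for y in range(-32,33,4):
    m=(abs(X-.3)<2)&(abs(Y-y)<1.5)&(d>0)&(Z<70); print(y, Z[m].max().round(1) if m.any() else '', np.median(Z[m]).round(1) if m.any() else '')
for r in ctrl.trace('wrist','load_knob')[:1]:
    m=r['pixels']&(Z>58)&(Z<70); print(r['bbox'],m.sum()); rc=cv2.minAreaRect(P[m][:,:2].astype(np.float32)); print(rc)
E
```

```text
10.7 [463.97472843  43.70150081 165.05358408] [-1.79958968e+02 -2.87081154e-02  9.41283054e+01] [-0.01  0.01 -0.   -0.   -0.    0.    0.  ] 42.503725919140976 [ 0.0514431   0.56240669 -0.73825634]
-32 59.2 57.5
-28  
-24 56.5 55.0
-20 57.2 55.8
-16 56.7 55.4
-12 56.8 55.4
-8 56.4 55.6
-4 57.4 55.4
0 56.7 55.5
4 57.0 55.6
8 56.7 55.4
12 56.9 55.4
16 56.9 55.5
20 57.9 55.9
24 57.1 52.6
28 54.5 44.2
32 59.9 58.1
[294.1, 340.7, 361.9, 414.4] 1290
((475.3949279785156, -54.0426139831543), (47.066593170166016, 12.314196586608887), 44.82963180541992)
```

View pics/w6.png

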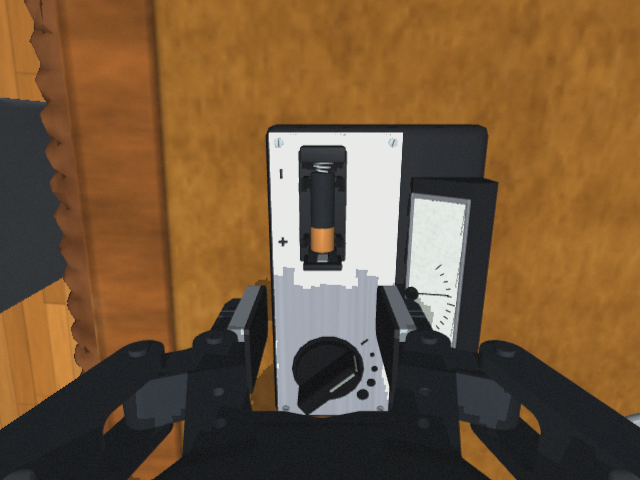

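The cell is seated and level (top z≈55.5 all along, axis at (322,200) in the image). The needle has risen and the knob is untouched. Now the knob: bar centre ≈(475.4,−54.0), angle ≈44.5°.

Call:
play_rows(
  targets=[
    [0.65,-9.83,0.44,3,49.6],
    [0.65,-9.83,0.44,3,49.6],
    [0.65,-9.83,0.44,3,49.6],
    [0.65,-9.83,0.44,3,49.6],
    [0.65,-9.83,0.44,3,49.6],
    [0.65,-9.83,0.44,3,49.6],
    [0.65,-9.83,0.44,3,49.6],
    [0.65,-9.83,0.44,3,49.6],
    [0.65,-9.83,0.44,3,49.6],
  ],
)

```text
clock: 11.7
eef_pos: [475.7, -54.4, 135.1]
tool_rot: [-3.141, 0.0, 0.779]
force: [-0.3, 0.7, -0.3]
width: 29.5
gripper_force: 0.0
```

```bash
python3 - <<'E'
from h import *
s=ctrl.read_state(); print(s['clock'],s['eef_pos'],np.degrees(s['tool_rot']),s['qpos'].round(2),s['width'],s['qd'].round(2))
C=cam('wrist',s); im,d=ctrl.get_image('wrist'); np.savez('w7.npz',im=im,d=d,E=C[3])
V,U=np.mgrid[:480,:640]; P=pts(C,U,V,d); Z=P[...,2]
m=(np.hypot(P[...,0]-475.4,P[...,1]+54)<30)&(Z>60)&(Z<68); print(m.sum(),cv2.minAreaRect(P[m][:,:2].astype(np.float32)),np.median(Z[m]))
E
```

```text
11.7 [475.69704315 -54.35514901 135.13541314] [-1.79975574e+02  6.13732445e-03  4.46404503e+01] [ 0.12  0.59 -0.1   2.1   0.12  0.47 -0.86] 29.5450121917969 [ 0.01 -0.    0.   -0.   -0.    0.   -0.  ]
1907 ((475.7718811035156, -54.67683029174805), (47.406803131103516, 11.232264518737793), 44.25810241699219) 63.32401926364338
```

Call:
play_rows(
  targets=[
    [0.65,0,0,2.5,0.4],
    [0.65,0,0,4.5,0.4],
    [0.65,0,0,5.6,0.4],
    [0.65,0,0,6.3,0.4],
    [0.65,0,0,6.5,0.4],
    [0.65,0,0,6.5,0.4],
  ],
)

```text
clock: 12.35
eef_pos: [476.0, -54.7, 70.5]
tool_rot: [3.141, -0.0, 0.77]
force: [0.8, 0.2, 0.2]
width: 30.2
gripper_force: 0.0
```

Call:
play_rows(
  targets=[
    [1,0,0,0,0],
    [1,0,0,0,0],
    [1,0,0,0,0],
    [1,0,0,0,0],
    [1,0,0,0,0],
    [1,0,0,0,0],
  ],
)

```text
clock: 12.95
eef_pos: [475.5, -54.0, 71.1]
tool_rot: [-3.141, -0.0, 0.77]
force: [-2.0, 2.8, 6.0]
width: 10.3
gripper_force: 59.6
```

```bash
python3 - <<'E'
from h import *
s=ctrl.read_state(); print(s['clock'],s['eef_pos'],np.degrees(s['tool_rot']),s['width'],s['force'],s['torque'])
E
```

```text
12.95 [475.47550354 -54.01637426  71.11871623] [-1.79974595e+02 -2.24933795e-02  4.41370400e+01] 10.332659832396688 [-2.00570119  2.8278328   5.98510516] [0.56567981 0.48853155 0.06039064]
```

Call:
play_rows(
  targets=[
    [1,0,0,0,5],
    [1,0,0,0,10],
    [1,0,0,0,15],
    [1,0,0,0,20],
    [1,0,0,0,25],
    [1,0,0,0,30],
    [1,0,0,0,35],
    [1,0,0,0,40],
    [1,0,0,0,40],
    [1,0,0,0,40],
  ],
)

```text
clock: 13.95
eef_pos: [475.4, -54.0, 71.1]
tool_rot: [-3.141, 0.0, 0.073]
force: [-2.6, 1.7, 5.3]
width: 10.4
gripper_force: 59.6
```

```bash
cat > k.py <<'E'
from h import *
s=ctrl.read_state(); print(s['clock'],s['eef_pos'],np.degrees(s['tool_rot']),s['width'],s['force'],s['torque'])
for n in ['wrist','top']:
    C=cam(n,s); im,d=ctrl.get_image(n); np.savez('k_%s.npz'%n,im=im,d=d,E=C[3])
    V,U=np.mgrid[:480,:640]; P=pts(C,U,V,d); Z=P[...,2]
    m=(np.hypot(P[...,0]-475.6,P[...,1]+54.3)<30)&(Z>58)&(Z<68)
    if m.sum()>10: print(n,m.sum(),cv2.minAreaRect(P[m][:,:2].astype(np.float32)))
E
python3 k.py
```

```text
13.95 [475.44401273 -54.03827125  71.12369144] [-1.79958949e+02  1.02649536e-02  4.16399066e+00] 10.39140622654255 [-2.62011517  1.70226827  5.32575064] [0.3148991  0.51099024 0.1123429 ]
wrist 4573 ((475.61785888671875, -54.93586730957031), (37.65930938720703, 40.61402893066406), 53.54078674316406)
```

Call:
play_rows(
  targets=[
    [1,0,0,0,4],
    [1,0,0,0,8],
    [1,0,0,0,12],
    [1,0,0,0,16],
    [1,0,0,0,19],
    [1,0,0,0,20.3],
    [1,0,0,0,20.3],
    [1,0,0,0,20.3],
  ],
)

```text
clock: 14.85
eef_pos: [475.4, -54.0, 71.1]
tool_rot: [-3.141, 0.001, -0.282]
force: [-3.1, 2.2, 6.1]
width: 9.8
gripper_force: 59.7
```

```bash
python3 k.py; python3 - <<'E'
from h import *
im=np.load('k_wrist.npz')['im']; save('k1.png',cv2.resize(im[230:480,200:440],None,fx=2.4,fy=2.4,interpolation=cv2.INTER_CUBIC))
E
```

```text
14.85 [475.42871545 -54.04696196  71.11949349] [-1.79947169e+02  3.17162903e-02 -1.61334331e+01] 9.822251899605638 [-3.06035833  2.1571663   6.05644051] [0.289682   0.464257   0.13246731]
wrist 4552 ((475.69134521484375, -54.79911804199219), (36.635841369628906, 41.473052978515625), 34.12887954711914)
```

View pics/k1.png

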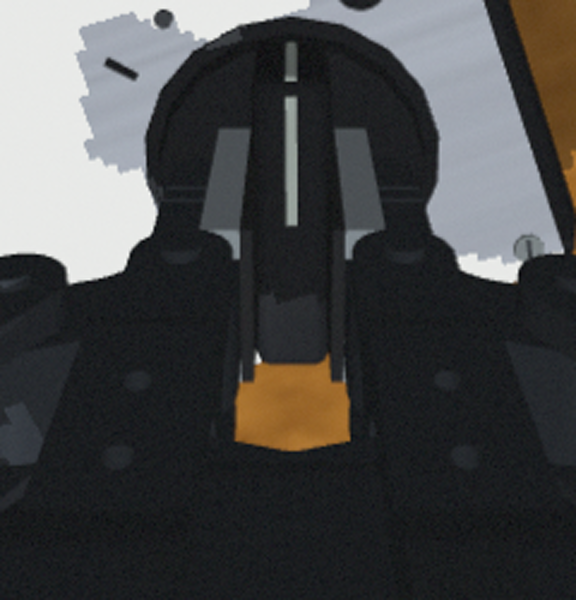

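The white pointer line at crop (291,130) is aligned with the jaws, so the knob has turned 60.3°, which is the third step (60.2°). Hold it there.

Call:
play_rows(
  targets=[
    [1,0,0,0,0],
    [1,0,0,0,0],
    [1,0,0,0,0],
    [1,0,0,0,0],
    [1,0,0,0,0],
    [1,0,0,0,0],
    [1,0,0,0,0],
    [1,0,0,0,0],
    [1,0,0,0,0],
    [1,0,0,0,0],
  ],
)

```text
clock: 15.95
eef_pos: [475.4, -54.1, 71.1]
tool_rot: [-3.141, 0.001, -0.282]
force: [-2.0, 2.3, 6.2]
width: 9.9
gripper_force: 59.7
```

Call:
play_rows(
  targets=[
    [1,0,0,0,0],
    [1,0,0,0,0],
    [1,0,0,0,0],
    [1,0,0,0,0],
    [1,0,0,0,0],
    [1,0,0,0,0],
    [1,0,0,0,0],
    [1,0,0,0,0],
    [1,0,0,0,0],
    [1,0,0,0,0],
  ],
)

```text
clock: 16.95
eef_pos: [475.4, -54.1, 71.1]
tool_rot: [-3.141, 0.001, -0.282]
force: [-1.3, 1.8, 6.8]
width: 10.2
gripper_force: 59.7
```

Call:
play_rows(
  targets=[
    [1,0,0,0,0],
    [1,0,0,0,0],
    [1,0,0,0,0],
    [1,0,0,0,0],
    [1,0,0,0,0],
    [1,0,0,0,0],
    [1,0,0,0,0],
    [1,0,0,0,0],
    [1,0,0,0,0],
    [1,0,0,0,0],
  ],
)

```text
clock: 17.95
eef_pos: [475.4, -54.0, 71.1]
tool_rot: [-3.141, 0.001, -0.281]
force: [-1.4, 1.9, 6.3]
width: 10.1
gripper_force: 59.7
```

```bash
python3 - <<'E'
from h import *
s=ctrl.read_state(); print(s['clock'],np.degrees(s['tool_rot']),s['torque'],s['width'])
z=np.load('k_wrist.npz'); im=ctrl.get_image('wrist')[0]
def ang(im):
    c=im[250:335,300:345].min(2); v,u=np.nonzero(c>120); p=np.polyfit(v,u,1); return len(u),np.degrees(np.arctan(p[0]))
a,b=ang(z['im']),ang(im); print(a,b)
if abs(np.degrees(s['tool_rot'][2])+16.1)<1 and abs(a[1]-b[1])<2: print(ctrl.finish_job())
E
```

```text
17.95 [-1.79943867e+02  3.15691615e-02 -1.61272610e+01] [0.28655973 0.45461693 0.16798089] 10.053500742529598
(246, np.float64(5.742507296434027)) (246, np.float64(5.716973781854324))
the job is handed in; nothing more can be done
None
```

The cell is seated in the bay with its nub at the flat contact and the needle risen; the hand has held the load knob at the third step (60.3° turned) for 3 s and still holds it; job handed in at about 18 s of the 53 s allowed.

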